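# Fill the polishing tub and hold its cover over it

### The arm

A 7-joint arm with a two-finger parallel gripper is mounted at the origin on the work surface. World frame = base frame: x ahead of the robot, y to its left, z up, the work surface at z = 0. Lengths are in m, angles in rad, forces in N, time in s.
With the tool pointing down it reaches from about 0.4 to 0.9 m from the base axis. Payload 5.5 kg.
Tool frame: the origin (TCP) lies at the very end of the fingers, on their centre line; the grasp point (between the pads) lies r.grip_depth behind it (r.grip_depth is the distance from the TCP to the grasp point, in m); z points along the fingers, y is the line along which they close (so a half turn about z gives the same grasp; the last joint's range is limited). The gripper opens to 92 mm and grips with 3 to 60 N. Pads are 19 mm wide; open, the fingers measure 130 mm over their backs; the gripper's body (75 mm by 190 mm) begins 47 mm behind the grasp point.
Start: joints at [-0.939, 0.501, -0.427, 1.55, 0.221, 1.138, -0.21], TCP at [0.234, 0.606, 0.198] pointing down, gripper open.
Joint ranges: [-2.88, 2.88], [-0.31, 2.03], [-1.54, 1.56], [0.2, 2.42], [-1.41, 4.55], [0.19, 2.02], [-2.57, 2.57]. Speed limits (rad/s): [2.57, 2.57, 3.14, 3.14, 3.14, 3.14, 3.14].

### API

Orientations are given as a 3x3 rotation matrix whose columns are the frame's x, y, z axes.
In Python, from bench import r gives the robot as it stands.
- The arm moves only by the tool servo_tool, never from a script. Its argument "moves" is a list that holds one entry, the list of rows, each a list of 7 numbers: the shift along the tool's x, y, z in m, then the turn, a rotation vector about the tool's x, y, z in degrees, then the finger opening in m, from 0 to 0.0918. A call has 1 to 10 rows; each row is the pose to reach, as a shift and turn from the pose commanded when the call began, along the tool's axes at that moment; what a row does not reach only later rows make up. A row lasts 1/10 s, in which the tool goes at most 50 mm and 8.59 degrees, less where a joint would pass 70% of its speed; a pose out of reach is approached as far as the arm can. A call with a gripper value outside its range is refused whole. The fingers move at their own pace and stop on an object; "force" is the grip in N (left out, the last holds). Time passes only in rows, so rows that repeat a pose let the fingers close. It gives the time, the measured TCP pose, the force, the opening and the grip force at its end, in the units of the state.
- r.read_state(): the state, without advancing time (a new reading comes with each control period).
- r.capture(name): name is "scene" or "top" or "wrist"; returns a dict with "img" (420x560x3 uint8, red, green, blue), "depth" (420x560 float32, m along the optical axis (not along the pixel's ray), 0 where there is no reading), "K" (3x3 intrinsics, pixels), "rvec" (rotation vector, rad) and "tvec" (3), from world to camera coordinates, as OpenCV has them. Camera axes: x right, y down, z forward; pixel columns grow to the right and rows downward; lengths in m; the calibration is good to about 2 mm. A picture is of the moment at which its call begins.
- r.sign_off(): hands the job in; it is judged then, once.
The state is a dict: "time_s": time; "q": joint angles; "dq": joint speeds; "joint_torque": joint torques, N m; "position": TCP position; "tool_rot": TCP orientation; "force": force on the tool from outside, world axes, zero at the start; "wrist_torque": the same for the moment, N m; "finger_gap": opening from 0.0 (shut) to 1.0 (fully open); "gripper_force": force on a finger pad.
Only numpy, scipy, OpenCV 4.12 (cv2) and the standard library are available. Lean on these libraries where they do the work, as an engineer would, in place of code of your own. Each camera call takes 0.05 s, during which the arm holds its last target. There are 200 camera calls.

### The job

Tip the hinged feed tray right up by its bar so that all five wooden tumbling pieces slide into the polishing tub, then lower the tray gently back to level. Next pick up the rectangular cover by its handle, carry it over the grey extraction pipe without bumping the pipe, and finish while still holding it steady, level and squarely above the tub's mouth with about a finger's width of air (1 to 2 cm) under it, not touching the tub. Do not put the cover down or let go of it, and leave the round cover and everything else on the bench where it is.

Things in the scene. Friction and masses are not known exactly. Their poses are not given: they have to be found in the camera images.
- tub: Open aluminium polishing tub fixed to the bench, 160 (x) x 130 (y) x 80 high, walls 6, inner floor 24 up. Origin: centre of its underside; x along its long side, y towards the feed tray, z up. On its +y side a steel chute (59 degrees steep) rises outwards from the rim to the tray's hinge, between two side plates that reach 153 above the bench and begin 11 outside the rim.
- tub_mouth (a point): Centre of the tub's mouth, in the plane of its rim, 80 above the bench; axes as the tub's.
- tub_in (a point): Centre of the tub's inner floor, 24 above the bench; axes as the tub's.
- tray (a joint): Angle of the feed tray: 0 = level and resting, grows as its bar end is lifted, stop at 1.25 rad. It is nearly free and falls back if let go. The pieces slide off towards the tub only when it is steep (about 0.9 rad or more).
- tray_hinge (a point): Point on the tray's hinge axis, which runs along the tub's x; in the tub's frame at (0, 98, 133), which is also the height of the tray's floor. Axes turn with the tray: y along the tray towards the bar, z out of its floor. The tray is sheet steel, 104 wide, 132 long, open at the hinge end, its three walls 30 high; the loaded tray weighs about 0.33 kg.
- tray_bar (a point): Middle of the tray's lifting bar, a round steel bar 12 in diameter and 101 long, parallel to the hinge axis; it stands 165 along the tray from the hinge and 60 above the tray's floor (193 above the bench when level), carried at its two ends. Pinched from above it turns freely enough between the fingers while the tray swings. Axes as tray_hinge.
- block0: Light wooden tumbling block, 26 x 20 x 20, 15 g, starting in the tray. Origin: centre of its underside as first laid.
- block1: Light wooden tumbling block, 26 x 20 x 20, 15 g, starting in the tray. Origin: centre of its underside as first laid.
- block2: Light wooden tumbling block, 26 x 20 x 20, 15 g, starting in the tray. Origin: centre of its underside as first laid.
- slug0: Light wooden tumbling slug, an upright cylinder 22 in diameter and 20 high, 14 g, starting in the tray. Origin: centre of its underside as first laid.
- slug1: Light wooden tumbling slug, an upright cylinder 22 in diameter and 20 high, 14 g, starting in the tray. Origin: centre of its underside as first laid.
- cover: Rectangular plywood cover, 154 (x) x 124 (y) x 12 thick, about 0.28 kg, lying flat on the bench on the far side of the pipe from the tub. A dark wooden bar handle, 80 long (x) x 22 wide (y), stands on its centre from 11 to 47 above its underside. Origin: centre of its underside; z up. Half a turn makes no difference.
- round_cover: Round plywood cover, 110 in diameter x 12 thick, with a like handle 60 x 22, 47 high overall; belongs elsewhere, leave it. Origin: centre of its underside.
- pipe: Grey plastic extraction pipe fixed on two saddles, running along its x across the bench between the covers and the tub; outer diameter 80 (92 at the sockets), axis 85 above the bench, top at 131. It reaches from 210 before its origin to 340 beyond it. Origin: on the bench below the pipe.
- glue: White glue bottle, 52 in diameter, 130 high; leave it.
- frame: Wooden spectacle-frame front, about 130 x 50 x 6, lying flat; leave it.
- sanding_block: Cork sanding block, 90 x 50 x 35; leave it.
- brush: Hand brush lying near the robot; leave it.
- felt_wheel: Grey felt polishing wheel lying flat, 100 in diameter, 18 thick; leave it.
- offcut: Upright wooden offcut, 50 x 30 x 70; leave it.
- jar: White ceramic cup, 64 in diameter, 80 high; leave it.

How it is judged:
By the outcome, as a careful person would: the job done as asked, in the order asked, and still so for the second after the job is handed in, while the arm keeps its last pose, push and grip.
It also fails if it takes over 72 s, if anything falls off the work surface, if the arm or the gripper's body presses on something with over 40 N, if the wrist force passes 120 N, or if a joint passes its speed limit or range.

## Working session

There is one attempt and no reset: what is moved stays moved. The work goes in short steps, Python scripts to look and compute and a tool call to move; the robot and the scene stay as the last step left them, time stands still between calls to the robot, and variables do not carry over. Pictures are saved under pics/ and viewed, at most 10 in all, crops included, and the job is handed in when it is done.

Besides the shell and the picture viewer there is one more tool, called by a JSON object that holds its "method" and its "body". servo_tool: Moves the arm, as the interface text tells. Its arguments: {"type":"object","properties":{"moves":{"type":"array","items":{"type":"array","items":{"type":"array","items":{"type":"number"}}}},"force":{"type":"number"}},"required":["moves"]}

```bash
ls; mkdir -p pics
python3 - <<'E'
from bench import r
import cv2,numpy as np
print(r.grip_depth); s=r.read_state(); print(s)
for n in("scene","top"):
    c=r.capture(n); cv2.imwrite(f"pics/{n}0.png",c["img"][:,:,::-1]); np.savez(f"{n}0.npz",**c); print(n,c["K"],c["rvec"],c["tvec"])
E
```

```text
pics
0.0188
{'time_s': 0.0, 'q': array([-0.93878828,  0.50186312, -0.42682068,  1.55145566,  0.22076854,
        1.13825992, -0.2103249 ]), 'dq': array([ 1.57675436e-03, -8.37086245e-04,  6.57119834e-04,  6.67274730e-04,
       -3.46072490e-05, -1.29441130e-03, -1.36334528e-03]), 'joint_torque': array([ 1.38544467e-03, -5.66594982e+01, -5.81611589e+00, -2.79111797e+01,
       -6.88185613e-02,  3.09590762e-02,  1.77221414e-04]), 'position': array([0.23406434, 0.60558867, 0.19686905]), 'tool_rot': array([[-9.32773423e-01,  3.60462327e-01, -8.07215122e-04],
       [ 3.60463211e-01,  9.32771775e-01, -1.75768976e-03],
       [ 1.19366540e-04, -1.93049765e-03, -9.99998129e-01]]), 'force': array([ 0.2414859 ,  0.49034036, -0.49602556]), 'wrist_torque': array([-0.02995325, -0.05427896,  0.03834241]), 'gripper_force': 0.0, 'finger_gap': 1.0005850828625031}
scene [[528.91005305   0.         279.20594819]
 [  0.         528.91005305 209.92933117]
 [  0.           0.           1.        ]] [ 1.07867306  2.45569006 -0.95294204] [ 0.37928382 -0.21039396  1.6906137 ]
top [[436.37526307   0.         280.15652034]
 [  0.         436.37526307 214.07387309]
 [  0.           0.           1.        ]] [ 2.17799693 -2.18202419  0.12621934] [-0.04023775  0.53906899  1.50480014]
```

View pics/scene0.png

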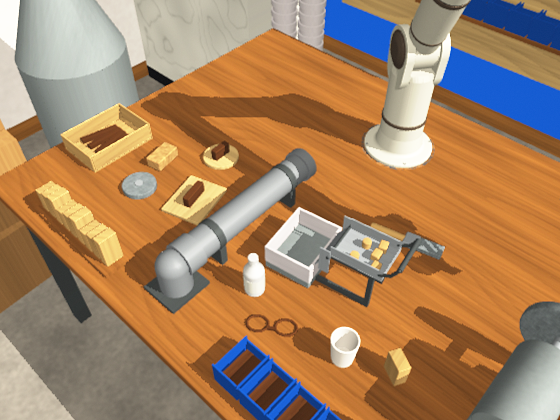

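View pics/top0.png

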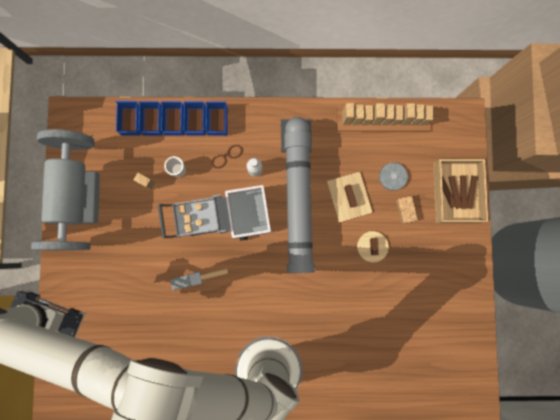

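The scene view shows the tub at about (305,245), the tray right of it with its bar near (415,250), the pipe across the middle and the rectangular cover at (194,197). In the top view the tub is at (248,212), the tray at (197,217), the bar at about (165,221), the pipe at x≈298 and the cover at (350,197). I'll enlarge and measure these.

```bash
cat > h.py <<'E'
import numpy as np, cv2
from scipy.spatial.transform import Rotation as R
def cloud(c):
    K=c["K"];d=c["depth"];Rm=cv2.Rodrigues(np.array(c["rvec"]))[0]
    v,u=np.mgrid[:d.shape[0],:d.shape[1]]
    p=np.stack([(u-K[0,2])/K[0,0]*d,(v-K[1,2])/K[1,1]*d,d],-1)
    return np.where(d[...,None]>0,(p-np.array(c["tvec"]).ravel())@Rm,np.nan)
def pix(c,P):
    return cv2.projectPoints(np.array(P,float).reshape(-1,3),np.array(c["rvec"]),np.array(c["tvec"]),c["K"],None)[0][:,0]
def ray(c,uv,z):
    Rm=cv2.Rodrigues(np.array(c["rvec"]))[0];o=-Rm.T@np.array(c["tvec"]).ravel()
    d=np.linalg.inv(c["K"])@np.c_[np.array(uv,float).reshape(-1,2),np.ones(np.size(uv)//2)].T
    d=(Rm.T@d).T
    return o+d*((z-o[2])/d[:,2])[:,None]
def rect(P):
    (c,s,a)=cv2.minAreaRect(np.float32(P[:,:2])*1000); return np.round(c,1),np.round(s,1),round(a,2)
E
python3 - <<'E'
from h import *
c=dict(np.load("top0.npz")); P=cloud(c)
def reg(n,u0,v0,u1,v1,z0,z1):
    q=P[v0:v1,u0:u1].reshape(-1,3); q=q[(q[:,2]>z0)&(q[:,2]<z1)]
    print(n,len(q),rect(q),np.median(q,0).round(4))
reg("tubrim",222,180,273,242,.072,.086)
reg("cover",320,165,380,230,.006,.016)
reg("handle",320,165,380,230,.04,.055)
reg("bar",150,190,185,250,.183,.205)
reg("pipetop",270,110,330,280,.122,.14)
reg("round",350,225,395,270,.04,.055)
s=dict(np.load("scene0.npz"));Q=cloud(s)
def reg2(n,u0,v0,u1,v1,z0,z1):
    q=Q[v0:v1,u0:u1].reshape(-1,3); q=q[(q[:,2]>z0)&(q[:,2]<z1)]
    print(n,len(q),rect(q),np.median(q,0).round(4))
reg2("cover",155,170,235,228,.006,.016);reg2("handle",175,175,210,215,.04,.055)
reg2("bar",395,220,425,285,.18,.205)
cv2.imwrite("pics/crop.png",cv2.resize(c["img"][150:270,145:395,::-1],None,fx=3.2,fy=3.2,interpolation=cv2.INTER_CUBIC))
E
```

```text
tubrim 348 (array([541.1,  85.2]), array([160.8, 160.5]), 9.03) [0.5427 0.0923 0.0796]
cover 1203 (array([ 602.2, -290.3]), array([212.5, 224.3]), 89.28) [ 0.6013 -0.2847  0.0111]
handle 136 (array([ 602.1, -288.6]), array([79.8, 22.9]), 17.12) [ 0.6019 -0.2885  0.0465]
bar 145 (array([501.1, 328. ]), array([108. ,  15.3]), 9.48) [0.5012 0.3281 0.1965]
pipetop 1364 (array([ 593.8, -103.6]), array([513. ,  61.7]), 1.13) [ 0.6024 -0.1031  0.1255]
round 107 (array([ 424.4, -368.1]), array([58.9, 21.6]), 0.83) [ 0.4226 -0.3682  0.0453]
cover 1373 (array([ 601.7, -304. ]), array([217.2, 228.2]), 42.84) [ 0.615  -0.2771  0.0116]
handle 181 (array([ 605. , -289.3]), array([81.4, 24. ]), 18.46) [ 0.6075 -0.2869  0.0458]
bar 235 (array([506.8, 328. ]), array([108.1,  16.2]), 10.25) [0.5108 0.3301 0.1965]
```

View pics/crop.png

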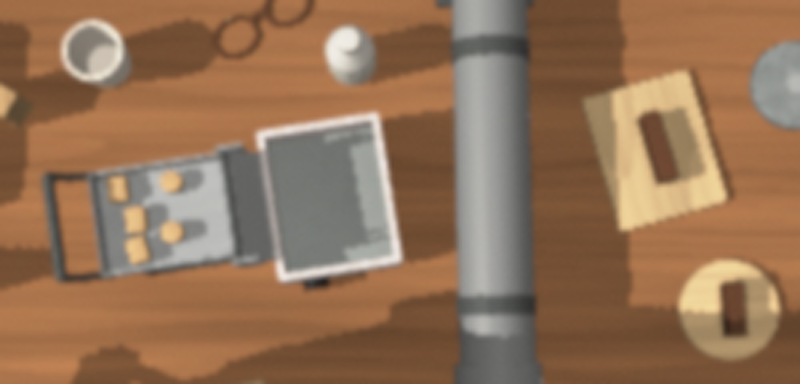

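The crop shows the tub's rim corners at about (258,130), (376,114), (402,262) and (282,280), the bar from (47,175) to (62,278), and the cover corners at (584,98), (690,69), (729,200) and (622,231), all in crop pixels. Next I refine the poses from these.

Run:
```python
from h import *
c=dict(np.load("top0.npz")); 
f=lambda L:(np.array(L)+.5)/3.2-.5+[145,150]
def an(n,L,z):
    p=ray(c,f(L),z)[:,:2]; print(n,p.round(4).tolist(),p.mean(0).round(4)); return p
# order: TL,TR,BR,BL
for n,L,z in(("tub",[(257,130),(377,113),(403,263),(282,281)],.08),("cover",[(584,98),(690,69),(729,200),(622,231)],.012)):
    p=an(n,L,z); e1=p[0]-p[3]+p[1]-p[2]; e2=p[0]-p[1]+p[3]-p[2]
    print(np.degrees(np.arctan2(e1[1],e1[0])),np.degrees(np.arctan2(-e2[0],e2[1])),np.linalg.norm(e1)/2,np.linalg.norm(e2)/2)
p=an("bar",[(47,177),(62,277)],.193);print(np.degrees(np.arctan2(*(p[0]-p[1])[::-1])))
# fit tub rim to both clouds with known frame size
from scipy.optimize import least_squares
for n in("top","scene"):
    C=dict(np.load(n+"0.npz"));q=cloud(C).reshape(-1,3)
    q=q[(abs(q[:,2]-.08)<.003)&(np.hypot(q[:,0]-.55,q[:,1]-.07)<.13)]
    def d(x):
        a=x[2];e=(q[:,:2]-x[:2])@np.array([[np.cos(a),-np.sin(a)],[np.sin(a),np.cos(a)]])
        return np.maximum(abs(e[:,0])-.077,abs(e[:,1])-.062)
    s=least_squares(d,[.547,.069,.165],loss="soft_l1",f_scale=.002);print(n,len(q),s.x[:2],np.degrees(s.x[2]),np.median(abs(s.fun)))
    q=cloud(C).reshape(-1,3); q=q[(q[:,2]>.18)&(q[:,2]<.205)&(np.hypot(q[:,0]-.503,q[:,1]-.328)<.08)]
    m=q.mean(0);w,v=np.linalg.eigh(np.cov((q-m)[:,:2].T));print(" bar",m,np.degrees(np.arctan(v[1,1]/v[0,1])),np.percentile(q[:,2],95))
```

```text
tub [[0.6152, 0.147], [0.6335, 0.0197], [0.4736, -0.0078], [0.4549, 0.1193]] [0.5443 0.0696]
9.804165585339772 8.274167081543624 0.162432032463795 0.12854468082943415
cover [[0.6617, -0.21], [0.6947, -0.3296], [0.547, -0.3701], [0.5125, -0.2502]] [ 0.604 -0.29 ]
15.20244696728225 15.724204492961832 0.1538549879092359 0.12438037151604578
bar [[0.5516, 0.3384], [0.4542, 0.3216]] [0.5029 0.33  ]
9.777679341944118
top 222 [0.54290703 0.07081163] 9.4699913730779 0.0017193705679552328
 bar [0.5018952  0.32800908 0.19583063] 9.20648450895326 0.20191685802578202
scene 428 [0.54545504 0.06971582] 9.50082443454581 0.0019447304599680137
 bar [0.5094051  0.32981021 0.19582145] 8.835600888946425 0.19970180561143747
```

{"method": "servo_tool", "body": {"moves": [[[-0.017,-0.008,-0.02,0,0,-1.5,0.0918],[-0.05,-0.023,-0.04,0,0,-5,0.0918],[-0.09,-0.042,-0.063,0,0,-9,0.0918],[-0.135,-0.062,-0.063,0,0,-13,0.0918],[-0.18,-0.083,-0.063,0,0,-17,0.0918],[-0.225,-0.104,-0.063,0,0,-21,0.0918],[-0.27,-0.124,-0.063,0,0,-24.5,0.0918],[-0.31,-0.143,-0.063,0,0,-27.5,0.0918],[-0.335,-0.154,-0.063,0,0,-30,0.0918],[-0.3495,-0.161,-0.063,0,0,-30.5,0.0918]]], "force": 20}}

```text
time_s: 1.1
position: [0.5047, 0.3264, 0.2602]
tool_rot: [[-0.987, -0.159, -0.0], [-0.159, 0.987, -0.002], [0.001, -0.002, -1.0]]
force: [-0.1, 0.6, 0.8]
finger_gap: 0.999
gripper_force: 0.0
```

```bash
cat > go.py <<'E'
import sys; from bench import r; from h import *
def delta(p,yaw=None):
    """shift/turn in tool axes to world TCP p with tool down and tool y at world heading yaw(deg)"""
    s=r.read_state();T=np.array(s["tool_rot"]);y=np.radians(yaw)
    ty=np.array([np.cos(y),np.sin(y),0]);tz=np.array([0,0,-1]);D=np.c_[np.cross(ty,tz),ty,tz]
    print("t",s["time_s"],"pos",np.round(s["position"],4),"F",np.round(s["force"],1),"shift",(T.T@(np.array(p)-s["position"])).round(4),"rot",np.degrees(R.from_matrix(T.T@D).as_rotvec()).round(2),"gap",round(s["finger_gap"],3))
if __name__=="__main__": a=list(map(float,sys.argv[1:])); delta(a[:3],a[3])
E
python3 - <<'E'
from go import *
delta([.502,.3295,.1742],99.4)
c=r.capture("wrist");P=cloud(c);cv2.imwrite("pics/w1.png",c["img"][:,:,::-1]);np.savez("w1.npz",**c)
q=P.reshape(-1,3);q=q[(q[:,2]>.185)&(q[:,2]<.205)&(np.hypot(q[:,0]-.502,q[:,1]-.33)<.07)]
m=q.mean(0);w,v=np.linalg.eigh(np.cov((q-m)[:,:2].T));print(len(q),m,np.percentile(q[:,2],[50,95]),np.degrees(np.arctan(v[1,1]/v[0,1])),rect(q))
E
```

```text
t 1.1 pos [0.5047 0.3264 0.2602] F [-0.1  0.6  0.8] shift [0.0021 0.0036 0.086 ] rot [-0.09 -0.03 -0.23] gap 0.999
1658 [0.49898014 0.32758636 0.197892  ] [0.19852942 0.20027162] 9.295488135003456 (array([503. , 327.5]), array([107.3,  15.1]), 9.86)
```

View pics/w1.png

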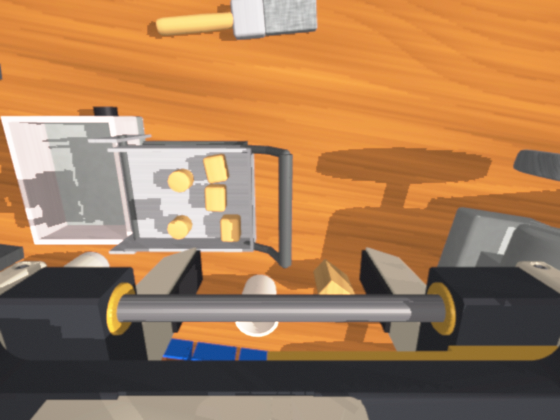

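The wrist view shows the grey bar at about column 286 (rows 150–265), midway between the fingers, with five pieces in the tray. Now down and grip.

{"method": "servo_tool", "body": {"moves": [[[0.001,0.001,0.01,0,0,0,0.06],[0.002,0.002,0.03,0,0,0,0.06],[0.002,0.002,0.05,0,0,0,0.06],[0.002,0.002,0.07,0,0,0,0.06],[0.002,0.002,0.082,0,0,0,0.06],[0.002,0.002,0.086,0,0,0,0.06],[0.002,0.002,0.086,0,0,0,0.04],[0.002,0.002,0.086,0,0,0,0.02],[0.002,0.002,0.086,0,0,0,0.0],[0.002,0.002,0.086,0,0,0,0.0]]], "force": 15}}

```text
time_s: 2.15
position: [0.5004, 0.3321, 0.1758]
tool_rot: [[-0.987, -0.163, 0.001], [-0.163, 0.987, 0.001], [-0.001, 0.001, -1.0]]
force: [0.4, 0.2, 0.2]
finger_gap: 0.353
gripper_force: 0.0
```

{"method": "servo_tool", "body": {"moves": [[[0.002,0.002,0,0,0,0,0.0],[0.002,0.002,0,0,0,0,0.0],[0.002,0.002,0,0,0,0,0.0]]]}}

```text
time_s: 2.45
position: [0.4976, 0.3336, 0.1751]
tool_rot: [[-0.987, -0.163, 0.0], [-0.163, 0.987, 0.0], [-0.0, 0.0, -1.0]]
force: [-0.2, 0.4, 0.9]
finger_gap: 0.091
gripper_force: 0.0
```

{"method": "servo_tool", "body": {"moves": [[[0,0,0,0,0,0,0.0],[0,0,0,0,0,0,0.0]]]}}

```text
time_s: 2.65
position: [0.4977, 0.3334, 0.1749]
tool_rot: [[-0.987, -0.163, -0.0], [-0.163, 0.987, -0.0], [0.0, -0.0, -1.0]]
force: [-0.2, 0.3, 0.2]
finger_gap: 0.005
gripper_force: 0.0
```

Run:
```python
from go import *
delta([.502,.3275,.1742],99.4)
for n in("scene","wrist"):
    c=r.capture(n);np.savez(n+"2.npz",**c)
    im=c["img"][:,:,::-1]
    if n=="scene": a=cv2.resize(im[190:330,310:490],(514,400))
    else: b=cv2.resize(im,(286,214))
cv2.imwrite("pics/s2.png",np.hstack([a,np.vstack([b,np.zeros((186,286,3),np.uint8)])]))
```

```text
t 2.65 pos [0.4977 0.3334 0.1749] F [-0.2  0.3  0.2] shift [-0.0033 -0.0065  0.0007] rot [-0.   -0.   -0.03] gap 0.005
```

View pics/s2.png

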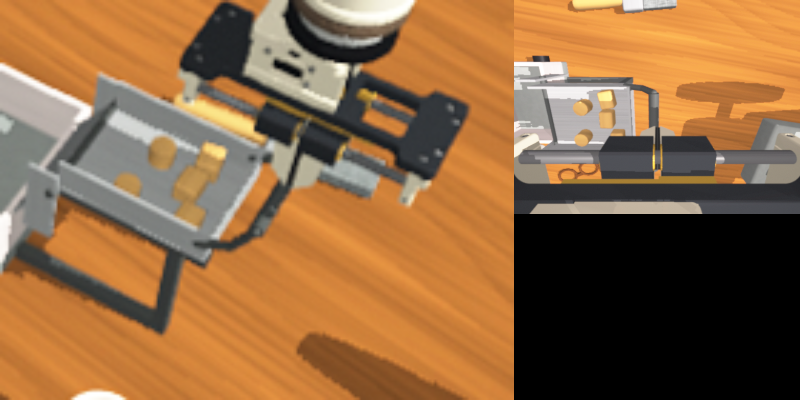

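The picture shows the fingers shut right at the bar, yet nothing is gripped (gap 0.005), so I check where the bar is relative to the fingers.

Run:
```python
from go import *
for n in("scene","wrist"):
    c=dict(np.load(n+"2.npz"));P=cloud(c);q=P.reshape(-1,3)
    a=np.radians(9.4);ux=np.array([np.cos(a),np.sin(a)]);uy=np.array([-np.sin(a),np.cos(a)])
    o=np.array([.5445,.07]);t=np.c_[(q[:,:2]-o)@ux,(q[:,:2]-o)@uy,q[:,2]]
    for lo in range(-60,60,10):
        m=(t[:,0]*1e3>lo)&(t[:,0]*1e3<lo+10)&(abs(t[:,1]-.263)<.02)&(t[:,2]>.1)&(t[:,2]<.23)
        if m.sum()>3: print(n,lo,m.sum(),"y",np.percentile(t[m,1],[5,50,95]).round(3),"z",np.percentile(t[m,2],[5,50,95]).round(3))
    print("tcp tubframe",(np.array([.4977,.3334])-o)@ux,(np.array([.4977,.3334])-o)@uy, "tcp pix",pix(c,[.4977,.3334,.175]),"bar ends pix",pix(c,[[*(o+.263*uy+s*.05*ux),.193] for s in(-1,1)]).tolist())
    im=c["img"][:,:,::-1]; u,v=pix(c,[.4977,.3334,.18])[0].astype(int)
    k=cv2.resize(im[max(0,v-60):v+60,max(0,u-40):u+40],(400,600),interpolation=cv2.INTER_CUBIC)
    b=k if n=="scene" else np.hstack([b,k])
cv2.imwrite("pics/s3.png",b)
```

```text
scene 0 121 y [0.252 0.265 0.281] z [0.196 0.218 0.228]
scene 10 26 y [0.257 0.263 0.269] z [0.192 0.196 0.219]
scene 20 17 y [0.258 0.263 0.266] z [0.192 0.197 0.199]
scene 30 23 y [0.257 0.262 0.267] z [0.194 0.197 0.199]
scene 40 24 y [0.257 0.263 0.267] z [0.193 0.196 0.2  ]
scene 50 57 y [0.245 0.255 0.265] z [0.161 0.182 0.196]
tcp tubframe -0.003151518708762876 0.2675067624001836 tcp pix [[410.91014887 259.07817185]] bar ends pix [[419.06928456451226, 239.17897146656367], [400.3450824754765, 269.79002569988614]]
wrist -60 223 y [0.244 0.255 0.264] z [0.165 0.185 0.197]
wrist -50 508 y [0.246 0.261 0.267] z [0.169 0.198 0.2  ]
wrist -40 356 y [0.257 0.262 0.267] z [0.195 0.199 0.2  ]
wrist -30 330 y [0.257 0.262 0.267] z [0.195 0.199 0.2  ]
wrist -20 1351 y [0.253 0.265 0.28 ] z [0.197 0.217 0.227]
wrist -10 29 y [0.257 0.266 0.268] z [0.194 0.197 0.198]
wrist 40 16 y [0.263 0.266 0.267] z [0.196 0.198 0.2  ]
wrist 50 25 y [0.263 0.265 0.267] z [0.196 0.198 0.2  ]
tcp tubframe -0.003151518708762876 0.2675067624001836 tcp pix [[281.97695352 242.75802518]] bar ends pix [[274.15419234320535, 179.37405687763902], [275.2478121254882, 327.0003125596361]]
```

View pics/s3.png

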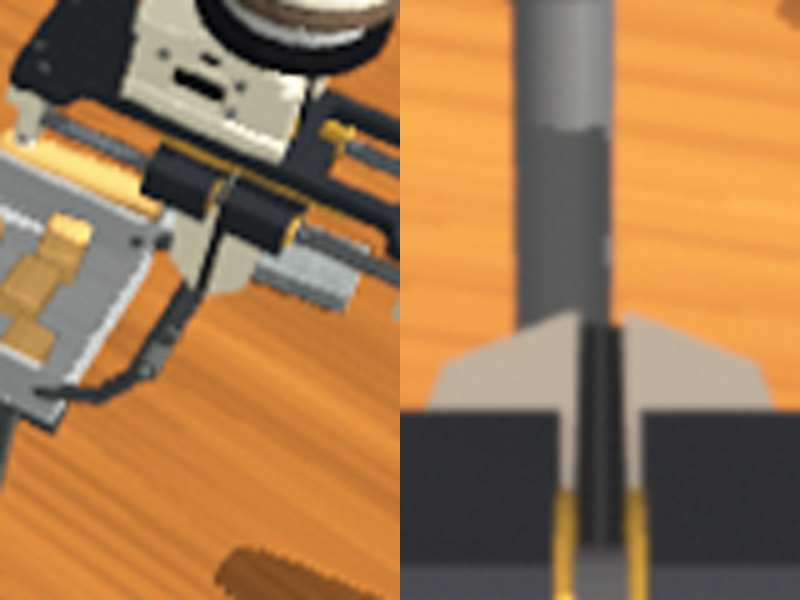

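Run:
```python
from go import *
c=dict(np.load("scene2.npz"));P=cloud(c)
a=np.radians(9.4);M=np.array([[np.cos(a),-np.sin(a)],[np.sin(a),np.cos(a)]]);o=np.array([.5445,.07])
Q=P.copy();Q[...,:2]=(P[...,:2]-o)@M
for v in range(240,264,2): print(v,[tuple((Q[v,u]*1000).round().astype(int)) for u in range(402,422,3)])
w=np.array([[x,y,z] for x,y,z in[(.0065,.2675,.175),(.0065,.2675,.194),(.0065,.2675,.2)]]);w[:,:2]=w[:,:2]@M.T+o
print(pix(c,w))
```

```text
240 [(np.int64(-185), np.int64(196), np.int64(7)), (np.int64(-180), np.int64(205), np.int64(18)), (np.int64(8), np.int64(252), np.int64(242)), (np.int64(34), np.int64(263), np.int64(276)), (np.int64(33), np.int64(269), np.int64(280)), (np.int64(33), np.int64(275), np.int64(283)), (np.int64(35), np.int64(281), np.int64(289))]
242 [(np.int64(-47), np.int64(229), np.int64(162)), (np.int64(-176), np.int64(207), np.int64(16)), (np.int64(6), np.int64(253), np.int64(235)), (np.int64(8), np.int64(259), np.int64(240)), (np.int64(34), np.int64(270), np.int64(275)), (np.int64(32), np.int64(276), np.int64(276)), (np.int64(34), np.int64(282), np.int64(282))]
244 [(np.int64(-49), np.int64(230), np.int64(154)), (np.int64(-47), np.int64(237), np.int64(161)), (np.int64(8), np.int64(255), np.int64(231)), (np.int64(9), np.int64(261), np.int64(236)), (np.int64(7), np.int64(266), np.int64(237)), (np.int64(7), np.int64(272), np.int64(242)), (np.int64(32), np.int64(282), np.int64(274))]
246 [(np.int64(-47), np.int64(231), np.int64(151)), (np.int64(7), np.int64(250), np.int64(220)), (np.int64(9), np.int64(2
[... 2313 characters left out ...]
 np.int64(243), np.int64(1)), (np.int64(-149), np.int64(248), np.int64(-4)), (np.int64(-152), np.int64(255), np.int64(-3)), (np.int64(-156), np.int64(262), np.int64(-2))]
262 [(np.int64(31), np.int64(258), np.int64(195)), (np.int64(29), np.int64(263), np.int64(197)), (np.int64(-133), np.int64(238), np.int64(-2)), (np.int64(-139), np.int64(244), np.int64(-4)), (np.int64(-9223372036854775808), np.int64(-9223372036854775808), np.int64(-9223372036854775808)), (np.int64(-143), np.int64(258), np.int64(2)), (np.int64(-152), np.int64(264), np.int64(-5))]
[[409.11820539 262.03270258]
 [410.73618381 256.72820385]
 [411.2554052  255.02595049]]<stdin>:5: RuntimeWarning: invalid value encountered in cast
```

The depth readings show the fingertips ending at z≈0.204, just above the bar, although the reported TCP is 0.175. I open and measure again with the fingers spread.

{"method": "servo_tool", "body": {"moves": [[[-0.003,-0.005,0,0,0,0,0.06],[-0.003,-0.005,0,0,0,0,0.06],[-0.003,-0.005,0,0,0,0,0.06],[-0.003,-0.005,0,0,0,0,0.06],[-0.003,-0.005,0,0,0,0,0.06],[-0.003,-0.005,0,0,0,0,0.06]]]}}

```text
time_s: 3.35
position: [0.5013, 0.3291, 0.1749]
tool_rot: [[-0.987, -0.163, -0.0], [-0.163, 0.987, 0.0], [0.0, 0.0, -1.0]]
force: [-1.0, -0.3, 0.3]
finger_gap: 0.478
gripper_force: 0.0
```

Run:
```python
from go import *
delta([.502,.3275,.1742],99.4)
a=np.radians(9.4);M=np.array([[np.cos(a),-np.sin(a)],[np.sin(a),np.cos(a)]]);o=np.array([.5445,.07])
for n in ("scene","wrist","top"):
    c=r.capture(n);Q=cloud(c);Q[...,:2]=(Q[...,:2]-o)@M;q=Q.reshape(-1,3)
    for lo in range(200,335,6):
        m=(abs(q[:,0]+.0)<.013)&(q[:,1]*1e3>lo)&(q[:,1]*1e3<lo+6)&(q[:,2]>.16)&(q[:,2]<.27)
        if m.sum()>2 and n!="top": print(n,lo,m.sum(),"z",q[m,2].min().round(3),q[m,2].max().round(3))
    np.savez(n+"4.npz",**c)
```

```text
t 3.35 pos [0.5013 0.3291 0.1749] F [-1.  -0.3  0.3] shift [-0.0004 -0.0017  0.0007] rot [ 0.   -0.   -0.02] gap 0.478
scene 218 7 z 0.214 0.241
scene 224 35 z 0.16 0.245
scene 230 38 z 0.207 0.255
scene 236 64 z 0.201 0.268
scene 254 15 z 0.192 0.199
scene 260 28 z 0.194 0.203
scene 266 9 z 0.192 0.197
scene 278 5 z 0.2 0.235
scene 284 33 z 0.204 0.243
scene 290 34 z 0.205 0.242
scene 296 24 z 0.213 0.242
wrist 218 72 z 0.215 0.233
wrist 224 523 z 0.161 0.252
wrist 230 955 z 0.161 0.27
wrist 236 549 z 0.204 0.268
wrist 254 234 z 0.195 0.201
wrist 260 389 z 0.197 0.201
wrist 266 127 z 0.193 0.2
wrist 284 1147 z 0.204 0.27
wrist 290 534 z 0.205 0.252
wrist 296 264 z 0.212 0.245
wrist 302 9 z 0.218 0.228
```

Both cameras put the real fingertips at z≈0.203, about 28 mm above the reported TCP, while sideways they are centred on the bar. I descend by that amount, watching the force, and grip.

{"method": "servo_tool", "body": {"moves": [[[0,0,0.006,0,0,0,0.05],[0,0,0.014,0,0,0,0.05],[0,0,0.022,0,0,0,0.05],[0,0,0.027,0,0,0,0.05],[0,0,0.027,0,0,0,0.03],[0,0,0.027,0,0,0,0.01],[0,0,0.027,0,0,0,0.0],[0,0,0.027,0,0,0,0.0],[0,0,0.027,0,0,0,0.0],[0,0,0.027,0,0,0,0.0]]], "force": 15}}

```text
time_s: 4.5
position: [0.5015, 0.3296, 0.1482]
tool_rot: [[-0.987, -0.163, 0.0], [-0.163, 0.987, 0.001], [-0.001, 0.001, -1.0]]
force: [-0.4, 0.5, 0.0]
finger_gap: 0.121
gripper_force: 15.0
```

Gripped (11 mm, 15 N). Now tip along the arc.

{"method": "servo_tool", "body": {"moves": [[[0,-0.002,-0.006,0,0,0,0],[0,-0.0059,-0.0142,0,0,0,0],[0,-0.0129,-0.0278,0,0,0,0],[0,-0.0212,-0.0407,0,0,0,0],[0,-0.0305,-0.0529,0,0,0,0],[0,-0.0409,-0.0641,0,0,0,0],[0,-0.0521,-0.0745,0,0,0,0],[0,-0.0643,-0.0838,0,0,0,0],[0,-0.0772,-0.092,0,0,0,0],[0,-0.0772,-0.092,0,0,0,0]]]}}

```text
time_s: 5.5
position: [0.514, 0.2528, 0.2437]
tool_rot: [[-0.987, -0.162, 0.002], [-0.162, 0.987, 0.002], [-0.002, 0.002, -1.0]]
force: [-4.4, 5.3, 7.9]
finger_gap: 0.126
gripper_force: 15.0
```

{"method": "servo_tool", "body": {"moves": [[[0,-0.0136,-0.0071,0,0,0,0],[0,-0.0278,-0.013,0,0,0,0],[0,-0.0424,-0.0176,0,0,0,0],[0,-0.0573,-0.0209,0,0,0,0],[0,-0.0724,-0.0229,0,0,0,0],[0,-0.0816,-0.0235,0,0,0,0],[0,-0.0847,-0.0235,0,0,0,0],[0,-0.0847,-0.0235,0,0,0,0],[0,-0.0847,-0.0235,0,0,0,0],[0,-0.0847,-0.0235,0,0,0,0]]]}}

```text
time_s: 6.5
position: [0.5274, 0.1687, 0.2642]
tool_rot: [[-0.987, -0.163, -0.0], [-0.163, 0.987, -0.001], [0.0, -0.001, -1.0]]
force: [-3.0, 0.0, 5.7]
finger_gap: 0.122
gripper_force: 15.0
```

Run:
```python
from go import *
delta([.502,.3275,.1742],99.4)
c=r.capture("scene");t=r.capture("top")
a=cv2.resize(c["img"][190:310,240:400,::-1],(533,400));b=cv2.resize(t["img"][170:250,195:245,::-1],(250,400))
cv2.imwrite("pics/s5.png",np.hstack([a,b]))
```

```text
t 6.5 pos [0.5274 0.1687 0.2642] F [-3.   0.   5.7] shift [-0.0008  0.1608  0.0899] rot [-0.04 -0.03 -0.05] gap 0.122
```

View pics/s5.png

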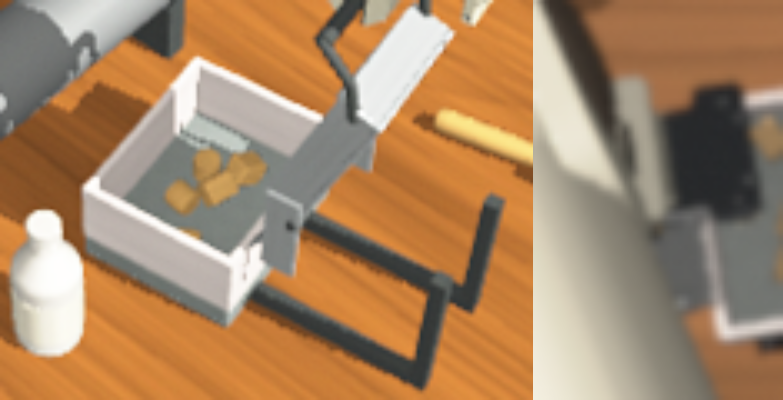

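The picture shows all five pieces in the tub, at (207,163), (248,167), (220,188), (181,195) and (190,235), and the tray is empty. Now lower it.

{"method": "servo_tool", "body": {"moves": [[[0,0.004,0.0,0,0,0,0],[0,0.0123,0.0006,0,0,0,0],[0,0.0274,0.0026,0,0,0,0],[0,0.0423,0.0059,0,0,0,0],[0,0.0569,0.0105,0,0,0,0],[0,0.0711,0.0164,0,0,0,0],[0,0.0847,0.0235,0,0,0,0],[0,0.0976,0.0317,0,0,0,0],[0,0.1098,0.041,0,0,0,0],[0,0.121,0.0514,0,0,0,0]]]}}

```text
time_s: 7.6
position: [0.5082, 0.2896, 0.2111]
tool_rot: [[-0.987, -0.163, 0.0], [-0.163, 0.987, 0.0], [-0.0, 0.0, -1.0]]
force: [1.8, 0.0, 0.2]
finger_gap: 0.122
gripper_force: 15.0
```

{"method": "servo_tool", "body": {"moves": [[[0,0.0104,0.0112,0,0,0,0],[0,0.0197,0.0234,0,0,0,0],[0,0.028,0.0363,0,0,0,0],[0,0.0323,0.0444,0,0,0,0],[0,0.035,0.0499,0,0,0,0],[0,0.0375,0.0555,0,0,0,0],[0,0.0393,0.0598,0,0,0,0],[0,0.0402,0.062,0,0,0,0],[0,0.0409,0.0641,0,0,0,0],[0,0.0409,0.0641,0,0,0,0]]]}}

```text
time_s: 8.6
position: [0.5017, 0.329, 0.148]
tool_rot: [[-0.987, -0.163, 0.0], [-0.163, 0.987, 0.0], [-0.0, 0.0, -1.0]]
force: [3.1, 1.0, -0.5]
finger_gap: 0.125
gripper_force: 15.0
```

```bash
python3 go.py .603 -.2895 .2 106
```

```text
t 8.6 pos [0.5017 0.329  0.148 ] F [ 3.1  1.  -0.5] shift [ 6.000e-04 -6.268e-01 -5.210e-02] rot [ 0.01  0.03 -6.64] gap 0.125
```

{"method": "servo_tool", "body": {"moves": [[[0,0,0,0,0,0,0.03],[0,0,0,0,0,0,0.05],[0,0,0,0,0,0,0.06],[0,0,0,0,0,0,0.06],[0,0,-0.01,0,0,0,0.06],[0,0,-0.03,0,0,0,0.06],[0,0,-0.06,0,0,0,0.06],[0,0,-0.095,0,0,0,0.06],[0,0,-0.12,0,0,0,0.06],[0,0,-0.13,0,0,0,0.06]]]}}

```text
time_s: 9.6
position: [0.5026, 0.3301, 0.2818]
tool_rot: [[-0.987, -0.163, 0.005], [-0.163, 0.987, 0.003], [-0.005, 0.002, -1.0]]
force: [-0.1, 0.8, -0.4]
finger_gap: 0.656
gripper_force: 0.0
```

{"method": "servo_tool", "body": {"moves": [[[0,-0.02,0,0,0,0,0.06],[0,-0.06,0,0,0,0,0.06],[0,-0.105,0,0,0,0,0.06],[0,-0.15,0,0,0,0,0.06],[0,-0.195,0,0,0,0,0.06],[0,-0.24,0,0,0,0,0.06],[0,-0.285,0,0,0,0,0.06],[0,-0.33,0,0,0,0,0.06],[0,-0.375,0,0,0,0,0.06],[0,-0.415,0,0,0,0,0.06]]]}}

```text
time_s: 10.6
position: [0.5684, -0.0831, 0.2773]
tool_rot: [[-0.987, -0.162, -0.001], [-0.162, 0.987, -0.0], [0.001, -0.0, -1.0]]
force: [0.2, 0.4, -0.1]
finger_gap: 0.652
gripper_force: 0.0
```

{"method": "servo_tool", "body": {"moves": [[[0,-0.045,0,0,0,0,0.06],[0,-0.09,0,0,0,-2,0.06],[0,-0.135,0,0,0,-4,0.06],[0,-0.175,0,0,0,-6,0.06],[0,-0.2,0,0,0,-6.6,0.06],[0,-0.212,0,0,0,-6.6,0.06],[0,-0.212,0,0,0,-6.6,0.06],[0,-0.212,0,0,0,-6.6,0.06]]]}}

```text
time_s: 11.4
position: [0.6037, -0.2875, 0.2775]
tool_rot: [[-0.961, -0.277, -0.001], [-0.277, 0.961, 0.002], [0.0, 0.002, -1.0]]
force: [0.0, 1.1, 0.5]
finger_gap: 0.654
gripper_force: 0.0
```

Run:
```python
from go import *
delta([.603,-.2895,.0],106)
c=r.capture("wrist");np.savez("w6.npz",**c);q=cloud(c).reshape(-1,3)
n=np.hypot(q[:,0]-.603,q[:,1]+.29)
h=q[(n<.06)&(q[:,2]>.04)&(q[:,2]<.055)];k=q[(n<.12)&(q[:,2]>.007)&(q[:,2]<.017)]
print(len(h),rect(h),np.median(h[:,2]),len(k),rect(k))
cv2.imwrite("pics/w6.png",c["img"][:,:,::-1])
s=r.capture("scene");np.savez("s6.npz",**s);q=cloud(s).reshape(-1,3);h=q[(np.hypot(q[:,0]-.502,q[:,1]-.328)<.07)&(q[:,2]>.15)&(q[:,2]<.23)];print("bar z",np.percentile(h[:,2],[50,95]))
p=np.array(r.read_state()["position"]); g=q[(np.hypot(q[:,0]-p[0],q[:,1]-p[1])<.06)&(q[:,2]>.2)];print("tip zmin",np.percentile(g[:,2],[1,3,6]))
```

```text
t 11.4 pos [ 0.6037 -0.2875  0.2775] F [0.  1.1 0.5] shift [ 0.0012 -0.0023  0.2775] rot [ 0.11 -0.    0.06] gap 0.654
852 (array([ 604. , -290.2]), array([78.9, 20.7]), 15.53) 0.047381205128614746 7498 (array([ 604.8, -290.5]), array([153.3, 124.3]), 16.03)
bar z [0.1797291  0.19892798]
tip zmin [0.31714768 0.32990121 0.34592844]
```

View pics/w6.png

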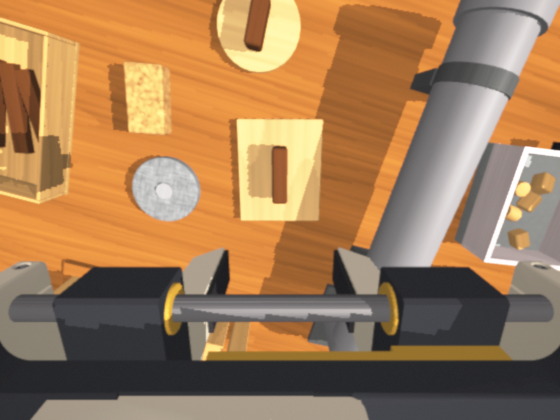

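The wrist view shows the cover squarely between the fingers (handle centre at (280,175)) and five pieces in the tub at right. The tray's bar is back at its resting height. Now descend to the handle in two stages.

{"method": "servo_tool", "body": {"moves": [[[0,-0.001,0.01,0,0,0,0.06],[0,-0.002,0.035,0,0,0,0.06],[0,-0.003,0.07,0,0,0,0.06],[0,-0.003,0.11,0,0,0,0.06],[0,-0.003,0.15,0,0,0,0.06],[0,-0.003,0.19,0,0,0,0.06],[0,-0.003,0.22,0,0,0,0.06],[0,-0.003,0.235,0,0,0,0.06],[0,-0.003,0.24,0,0,0,0.06],[0,-0.003,0.24,0,0,0,0.06]]]}}

```text
time_s: 12.5
position: [0.6047, -0.2922, 0.0381]
tool_rot: [[-0.961, -0.276, 0.0], [-0.276, 0.961, 0.0], [-0.0, 0.0, -1.0]]
force: [0.1, -0.4, 0.2]
finger_gap: 0.651
gripper_force: 0.0
```

Run:
```python
from go import *
delta([.6043,-.2903,-.009],106)
a=np.radians(16);M=np.array([[np.cos(a),-np.sin(a)],[np.sin(a),np.cos(a)]]);o=np.array([.6043,-.2903])
for n in ("scene","wrist"):
    c=r.capture(n);Q=cloud(c);Q[...,:2]=(Q[...,:2]-o)@M;q=Q.reshape(-1,3)
    for lo in range(-66,66,6):
        m=(abs(q[:,0]+.0)<.013)&(q[:,1]*1e3>lo)&(q[:,1]*1e3<lo+6)&(q[:,2]>.02)&(q[:,2]<.2)
        if m.sum()>2: print(n,lo,m.sum(),"z",q[m,2].min().round(3),q[m,2].max().round(3))
```

```text
t 12.5 pos [ 0.6047 -0.2922  0.0381] F [ 0.1 -0.4  0.2] shift [-0.0002  0.0019  0.0471] rot [ 0.    0.01 -0.  ] gap 0.651
scene -54 6 z 0.084 0.118
scene -48 20 z 0.07 0.119
scene -42 32 z 0.072 0.13
scene -36 73 z 0.067 0.183
scene -12 10 z 0.041 0.05
scene -6 16 z 0.042 0.052
scene 0 13 z 0.042 0.049
scene 6 83 z 0.021 0.2
scene 12 29 z 0.022 0.199
scene 18 24 z 0.073 0.18
scene 24 5 z 0.068 0.155
scene 30 21 z 0.07 0.157
scene 36 25 z 0.077 0.161
scene 42 42 z 0.08 0.161
scene 60 11 z 0.172 0.178
wrist -54 93 z 0.079 0.104
wrist -48 446 z 0.074 0.116
wrist -42 598 z 0.068 0.15
wrist -36 1724 z 0.068 0.155
wrist -12 258 z 0.043 0.049
wrist -6 369 z 0.046 0.049
wrist 0 331 z 0.046 0.049
wrist 6 282 z 0.043 0.049
wrist 24 1598 z 0.068 0.151
wrist 30 543 z 0.069 0.116
wrist 36 408 z 0.075 0.115
wrist 42 51 z 0.08 0.101
```

{"method": "servo_tool", "body": {"moves": [[[0,0.002,0.01,0,0,0,0.06],[0,0.002,0.022,0,0,0,0.06],[0,0.002,0.034,0,0,0,0.06],[0,0.002,0.042,0,0,0,0.06],[0,0.002,0.046,0,0,0,0.06],[0,0.002,0.046,0,0,0,0.04],[0,0.002,0.046,0,0,0,0.025],[0,0.002,0.046,0,0,0,0.01],[0,0.002,0.046,0,0,0,0.0],[0,0.002,0.046,0,0,0,0.0]]], "force": 50}}

```text
time_s: 13.6
position: [0.6041, -0.2907, -0.0076]
tool_rot: [[-0.961, -0.275, 0.001], [-0.275, 0.961, -0.0], [-0.001, -0.0, -1.0]]
force: [-1.7, 3.0, 1.3]
finger_gap: 0.269
gripper_force: 0.5
```

{"method": "servo_tool", "body": {"moves": [[[0,0,0,0,0,0,0],[0,0,0,0,0,0,0],[0,0,-0.003,0,0,0,0],[0,0,-0.01,0,0,0,0],[0,0,-0.02,0,0,0,0],[0,0,-0.02,0,0,0,0],[0,0,-0.02,0,0,0,0]]]}}

```text
time_s: 14.3
position: [0.6043, -0.2909, 0.0126]
tool_rot: [[-0.961, -0.275, 0.001], [-0.275, 0.961, -0.001], [-0.001, -0.001, -1.0]]
force: [-0.2, 0.1, -2.2]
finger_gap: 0.235
gripper_force: 50.0
```

Held (21.6 mm, 50 N). Lift, then cross.

{"method": "servo_tool", "body": {"moves": [[[0,0,-0.008,0,0,0,0],[0,0,-0.024,0,0,0,0],[0,0,-0.046,0,0,0,0],[0,0,-0.07,0,0,0,0],[0,0,-0.095,0,0,0,0],[0,0,-0.12,0,0,0,0],[0,0,-0.145,0,0,0,0],[0,0,-0.168,0,0,0,0],[0,0,-0.185,0,0,0,0],[0,0,-0.195,0,0,0,0]]]}}

```text
time_s: 15.3
position: [0.6048, -0.291, 0.2103]
tool_rot: [[-0.961, -0.275, 0.004], [-0.275, 0.961, -0.002], [-0.003, -0.003, -1.0]]
force: [0.1, -0.3, -2.2]
finger_gap: 0.234
gripper_force: 50.0
```

{"method": "servo_tool", "body": {"moves": [[[0,0.006,0,0,0,0,0],[-0.001,0.018,0,0,0,0,0],[-0.003,0.036,0,0,0,0.5,0],[-0.006,0.056,0,0,0,1,0],[-0.009,0.077,0,0,0,1.5,0],[-0.011,0.098,0,0,0,2,0],[-0.014,0.12,0,0,0,2.5,0],[-0.016,0.142,0,0,0,3,0],[-0.019,0.164,0,0,0,3.5,0],[-0.021,0.186,0,0,0,4,0]]]}}

```text
time_s: 16.3
position: [0.5712, -0.1035, 0.2054]
tool_rot: [[-0.978, -0.208, -0.003], [-0.208, 0.978, 0.001], [0.003, 0.002, -1.0]]
force: [0.6, 0.9, -2.7]
finger_gap: 0.232
gripper_force: 50.0
```

```bash
python3 go.py .5445 .070 .200 99.4
```

```text
t 16.3 pos [ 0.5712 -0.1035  0.2054] F [ 0.6  0.9 -2.7] shift [-0.0101  0.1752  0.0056] rot [ 0.09 -0.15  2.63] gap 0.232
```

{"method": "servo_tool", "body": {"moves": [[[-0.001,0.02,0,0,0,0.3,0],[-0.002,0.042,0,0,0,0.6,0],[-0.004,0.064,0,0,0,1,0],[-0.005,0.086,0,0,0,1.4,0],[-0.006,0.108,0,0,0,1.8,0],[-0.008,0.129,0,0,0,2.2,0],[-0.009,0.148,0,0,0,2.5,0],[-0.01,0.162,0,0,0,2.6,0],[-0.01,0.17,0,0,0,2.6,0],[-0.01,0.173,0,0,0,2.6,0]]]}}

```text
time_s: 17.3
position: [0.546, 0.0663, 0.2064]
tool_rot: [[-0.986, -0.164, -0.001], [-0.164, 0.986, 0.0], [0.001, 0.0, -1.0]]
force: [0.3, -0.3, -4.0]
finger_gap: 0.237
gripper_force: 50.0
```

{"method": "servo_tool", "body": {"moves": [[[0,0,0.008,0,0,0,0],[0,0,0.02,0,0,0,0],[0,0,0.034,0,0,0,0],[0,0,0.048,0,0,0,0],[0,0,0.06,0,0,0,0],[0,0,0.068,0,0,0,0],[0,0,0.07,0,0,0,0],[0,0,0.07,0,0,0,0],[0,0,0.07,0,0,0,0]]]}}

```text
time_s: 18.2
position: [0.5472, 0.0655, 0.1374]
tool_rot: [[-0.987, -0.163, 0.001], [-0.163, 0.987, 0.0], [-0.001, -0.0, -1.0]]
force: [0.2, -0.1, -2.6]
finger_gap: 0.234
gripper_force: 50.0
```

```bash
cat > fin.py <<'E'
from go import *
import sys
delta([.5445,.070,.0874],99.4)
from scipy.optimize import least_squares
def fit(q,hx,hy,x0):  # fit rectangle boundary of given half sizes
    def d(x):
        a=x[2];e=abs((q[:,:2]-x[:2])@np.array([[np.cos(a),-np.sin(a)],[np.sin(a),np.cos(a)]]))
        return np.maximum(e[:,0]-hx,e[:,1]-hy)
    s=least_squares(d,x0,loss="soft_l1",f_scale=.002);return s.x[:2].round(4),np.degrees(s.x[2]).round(2)
zt=r.read_state()["position"][2]+.0196
out=[]
for n in("scene","wrist"):
    c=r.capture(n);np.savez(n+"_f.npz",**c);q=cloud(c).reshape(-1,3);g=q[np.hypot(q[:,0]-.5445,q[:,1]-.07)<.13]
    t=g[abs(g[:,2]-.08)<.003];k=g[abs(g[:,2]-zt)<.008]
    print(n,"rim",len(t),fit(t,.077,.062,[.5445,.07,.164]) if len(t)>40 else"")
    print("  cover",len(k),rect(k)); A=np.c_[k[:,:2]-[.5445,.07],np.ones(len(k))];b=k[:,2]
    for _ in range(4):
        s=np.linalg.lstsq(A,b,rcond=None)[0];m=abs(A@s-b)<.003;A,b=A[m],b[m]
    print("  top plane z",s[2].round(4),"tilt deg",np.degrees(s[:2]).round(2),"underside",(s[2]-.012).round(4),len(b))
    out.append(c)
E
python3 fin.py
```

```text
t 18.2 pos [0.5472 0.0655 0.1374] F [ 0.2 -0.1 -2.6] shift [0.002  0.0049 0.05  ] rot [-0.    0.06 -0.02] gap 0.234
scene rim 282 (array([0.5457, 0.0698]), np.float64(9.79))
  cover 1746 (array([544.7,  96.5]), array([155.1, 190.7]), 10.14)
  top plane z 0.1564 tilt deg [ 0.02 -0.13] underside 0.1444 1381
wrist rim 1400 (array([0.5452, 0.0703]), np.float64(9.4))
  cover 27983 (array([539.7,  95.9]), array([147., 189.]), 9.38)
  top plane z 0.158 tilt deg [ 0.18 -0.08] underside 0.146 26927
```

{"method": "servo_tool", "body": {"moves": [[[0.0005,0.0015,0.003,0,0,0,0],[0.001,0.003,0.01,0,0,0,0],[0.0015,0.0048,0.018,0,0,0,0],[0.0015,0.0048,0.027,0,0,0,0],[0.0015,0.0048,0.036,0,0,0,0],[0.0015,0.0048,0.043,0,0,0,0],[0.0015,0.0048,0.048,0,0,0,0],[0.0015,0.0048,0.05,0,0,0,0],[0.0015,0.0048,0.05,0,0,0,0],[0.0015,0.0048,0.05,0,0,0,0]]]}}

```text
time_s: 19.3
position: [0.5448, 0.0699, 0.0872]
tool_rot: [[-0.987, -0.163, 0.001], [-0.163, 0.987, 0.0], [-0.001, 0.0, -1.0]]
force: [0.1, 0.1, -1.7]
finger_gap: 0.238
gripper_force: 50.0
```

```bash
cat >> fin.py <<'E'
ims=[cv2.resize(out[0]["img"][180:320,240:430,::-1],(407,300)),cv2.resize(out[1]["img"][:,:,::-1],(393,300))]
cv2.imwrite("pics/f.png",np.hstack(ims))
E
python3 fin.py
```

```text
t 19.3 pos [0.5448 0.0699 0.0872] F [ 0.1  0.1 -1.7] shift [ 0.0002  0.0002 -0.0002] rot [ 0.    0.03 -0.03] gap 0.238
scene rim 235 (array([0.5456, 0.07  ]), np.float64(9.78))
  cover 1611 (array([552.7,  81.9]), array([153.7, 166.4]), 18.36)
  top plane z 0.1062 tilt deg [-0.15 -0.03] underside 0.0942 1274
wrist rim 1523 (array([0.5437, 0.0735]), np.float64(9.4))
  cover 30066 (array([539.,  89.]), array([146.9, 166. ]), 9.37)
  top plane z 0.1077 tilt deg [ 0.13 -0.11] underside 0.0957 27857
```

View pics/f.png

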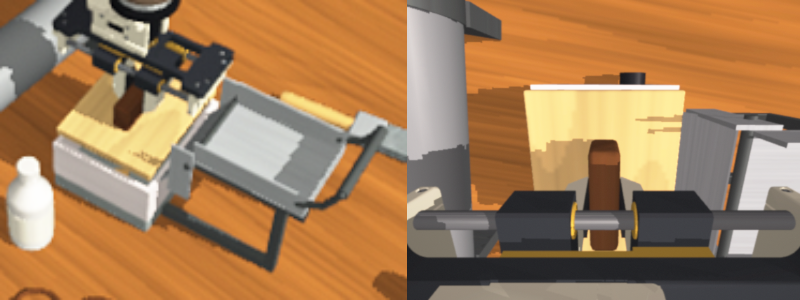

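The picture shows the cover level and aligned just above the tub, with the tray back at level. I check the cover's edges in the tub frame.

Run:
```python
from h import *
a=np.radians(9.5);M=np.array([[np.cos(a),-np.sin(a)],[np.sin(a),np.cos(a)]]);o=np.array([.545,.07])
for n in("scene","wrist"):
    c=dict(np.load(n+"_f.npz"));q=cloud(c).reshape(-1,3);q[:,:2]=(q[:,:2]-o)@M
    k=q[(abs(q[:,2]-.107)<.004)&(abs(q[:,0])<.1)&(abs(q[:,1])<.075)]
    for ax in(0,1):
        b=k[abs(k[:,1-ax])<.05] ; e=(b[:,1-ax]/.01).round()
        lo=[b[e==i,ax].min() for i in np.unique(e)];hi=[b[e==i,ax].max() for i in np.unique(e)]
        print(n,"xy"[ax],"lo",np.round(np.array(lo)*1e3),"hi",np.round(np.array(hi)*1e3))
```

```text
scene x lo [-18. -59. -59.  19.  37.  34. -60. -60. -50. -39. -32.] hi [77. 77. 77. 77. 77. 78. 80. 77. 78. 79. 80.]
scene y lo [ 12.  14.  18. -63. -62. -63. -63. -61. -62. -63. -61.] hi [19. 61. 61. 62. 61. 62. 60. 61. 61. 61. 61.]
wrist x lo [-76. -76. -76. -76. -76. -76. -76. -76. -76. -76. -76.] hi [  7.   7.   5.  71.  70. -39.  71.  71.   7.   7.   7.]
wrist y lo [-63. -63. -63. -63. -63. -63. -63. -17.] hi [61. 61. 61. 61. 61. 61. 60. 14.]
```

Centred to about 1 mm, level and square, with about 15 mm of air under it. I let it settle briefly and hand in.

{"method": "servo_tool", "body": {"moves": [[[0,0,0,0,0,0,0],[0,0,0,0,0,0,0],[0,0,0,0,0,0,0],[0,0,0,0,0,0,0]]]}}

```text
time_s: 19.8
position: [0.5445, 0.0698, 0.087]
tool_rot: [[-0.987, -0.163, 0.0], [-0.163, 0.987, 0.0], [-0.0, 0.0, -1.0]]
force: [-0.4, -0.1, -2.2]
finger_gap: 0.24
gripper_force: 50.0
```

```bash
python3 -c "
from bench import r
s=r.read_state();print(s['position'],s['force'],s['gripper_force']);print(r.sign_off())"
```

```text
[0.54446733 0.06979222 0.08698278] [-0.42129408 -0.1235748  -2.16460292] 49.99937117099762
the job is handed in; nothing more can be done
None
```

I handed the job in at about 20 s: all five pieces are in the tub, the tray is back at level, and the cover is still gripped, level and square, about 15 mm above the tub's mouth.

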